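Draw the guide strip out from under the drying board and pair it with its twin

ROBOT

A 7-joint arm with a two-finger parallel gripper is mounted at the origin on the work surface. World frame = base frame: x ahead of the robot, y to its left, z up, the work surface at z = 0. Lengths are in m, angles in rad, forces in N, time in s.
With the tool pointing down it reaches from about 0.4 to 0.875 m from the base axis. Payload 19.3 kg.
Tool frame: the origin (TCP) lies at the very end of the fingers, on their centre line; the grasp point (between the pads) lies 19 mm behind it; z points along the fingers, x is the direction in which the jaws open and shut, and the axes are right-handed (so a half turn about z gives the same grasp; the last joint's range is limited). The gripper opens to 85 mm and grips with 20 to 120 N. Pads are 22 mm wide; open, the fingers measure 114 mm over their backs; the gripper's body (76 mm by 85 mm) begins 54 mm behind the grasp point. The pads swing forward as they close: fully open they stand 13 mm farther back than shut.
Start: joints at [-1.387, 0.521, -0.036, 1.599, 0.021, 1.021, -0.113], TCP at [0.157, 0.605, 0.231] pointing down, gripper open.
Joint ranges: [-2.91, 2.91], [-0.3, 2.13], [-1.5, 1.42], [0.17, 2.43], [-1.26, 4.41], [0.16, 1.93], [-2.52, 2.52]. Speed limits (rad/s): [1.89, 1.89, 2.39, 2.39, 3.01, 3.01, 3.01].

INTERFACE

Orientations are given as [roll, pitch, yaw] about the fixed x, y, z axes, in that order (R = Rz(yaw) Ry(pitch) Rx(roll)).
In Python, from workcell import bot gives the robot as it stands.
- The arm moves only by the tool jog_arm, never from a script. Its argument "increments" is a list of rows, each an object of numbers: "wx", "wy", "wz": the turn, a rotation vector about the tool's x, y, z in degrees; "x", "y", "z": the shift along the tool's x, y, z in cm; "claw": the opening in per cent of the stroke, from 0 (shut) to 100 (fully open). A call has 1 to 10 rows; each row is the pose to reach, as a shift and turn from the pose measured when the call began, along the tool's axes at that moment; what a row does not reach only later rows make up. A row lasts 1/8 s, in which the tool goes at most 62.5 mm and 10.7 degrees, less where a joint would pass 70% of its speed; a pose out of reach is approached as far as the arm can. A call with a gripper value outside its range is refused whole. The fingers move at their own pace and stop on an object; "squeeze" is the grip in N (left out, the last holds). Time passes only in rows, so rows that repeat a pose let the fingers close. It gives the time, the measured TCP pose, the force and the opening at its end, in the units of the state.
- bot.observe(): the state, without advancing time (a new reading comes with each control period).
- bot.grab_frame(name): name is "side" or "top"; returns a dict with "pixels" (480x640x3 uint8, red, green, blue), "fov_y" (degrees; the focal length in pixels is half the picture's height over the tangent of half this angle, whatever the lens; pixels are square), "cx", "cy" (the principal point, pixels), "origin" and "orientation" of the camera in the world. Camera axes: x right, y down, z forward; pixel columns grow to the right and rows downward; lengths in m; the calibration is good to about 2 mm. A picture is of the moment at which its call begins. There is no depth.
- bot.job_done(): hands the job in, once; it reports no verdict.
The state is a dict: "clock": time; "qpos": joint angles; "qd": joint speeds; "joint_efforts": joint torques, N m; "position": TCP position; "tool_rot": TCP orientation; "force": force on the tool from outside, world axes, zero at the start; "moment": the same for the moment, N m; "grip_width": finger opening in m.
Only numpy, scipy, OpenCV 4.12 (cv2) and the standard library are available. Lean on these libraries where they do the work, as an engineer would, in place of code of your own. Each camera call takes 0.05 s, during which the arm holds its last target.

TASK

The guide strips for rolling out clay belong together, but one is doing duty as the middle lath under the drying board. Draw it straight out without shifting or tilting the drying board, the two outer laths under it or the unfired figures on it, then lay it down gently, flat on the rolling board, to the left of its twin: parallel to it, ends level, with a gap of about 10 cm between the two strips. Leave the twin and everything else on the table where it is.

Things in the scene. Friction and masses are not known exactly. Their poses are not given: they have to be found in the camera images.
- strip_mid (a point): The strip to draw out: flat beech lath 180 long (x), 35 wide (y), 10 thick (z), 45 g; this point is its centre, half-way up. It lies flat on the table as the middle of three laths under the drying board, sticking out 70 to 90 mm past that board's long edge facing the rolling board (its -y side). Held by friction only, 2 to 10 N. The outer laths carry the board on: nothing drops when it leaves.
- twin_mid (a point): The other guide strip of the pair, loose, same 180 x 35 x 10 mm lath, lying on the rolling board along its right-hand side; this point is its centre, half-way up; x axis along its length, away from the robot; y axis across it to the left, towards the empty part of the rolling board where the drawn strip belongs.
- rolling_board: Canvas-covered clay rolling board, fixed to the table, 260 (x) x 250 (y) x 12 mm thick; origin at the centre of its underside, on the table, top surface 12 mm up. The strips lie on it along its x axis.
- ware_board: Plywood drying board, loose, 300 long (x) x 140 (y) x 15 mm thick; origin at the centre of its underside, which is 10 mm above the table; its -y side is the long edge from which the strip sticks out. Two unfired clay figures stand on it.
- bearer_near: Outer lath under the drying board's end nearer to the robot, loose, 160 x 35 x 10 mm, x axis along its length (across the drying board), origin at the centre of its underside, 115 mm from the board's centre; its ends show 10 mm beyond the board.
- bearer_far: The same under the drying board's end away from the robot.
- tall_figure_mid (a point): Black coil-built clay figure, loose, 156 mm tall, up to 76 mm across, 0.7 to 1.1 kg, standing on one half of the drying board; this point is on its axis, 78 mm above its foot; z axis up.
- low_figure_mid (a point): Black coil-built clay figure, loose, 78 mm tall, up to 72 mm across, standing on the other half of the drying board; this point is on its axis, 39 mm above its foot; z axis up.
- rolling_pin: Wooden rolling pin lying to the right of the rolling board, barrel 220 long (x) and 45 mm thick, 390 mm over the handles; origin under its middle, on the table. Bystander.
- glaze_jar: Lidded jar, 84 mm across, 115 tall; origin at the centre of its underside. Bystander.
- tool_pot: Black pot of modelling tools, 72 mm across, 100 tall, tools up to 205 high; origin at the centre of its underside. Bystander.
- clay_knife: Clay knife lying on the table in front of the robot, 160 mm long (x), 12 thick; origin under its middle. Bystander.
- card_box: Open white box of tools, 130 x 80 x 32 mm; origin at the centre of its underside. Bystander.
- glass_cup: Empty drinking glass, 72 mm across, 85 tall; origin at the centre of its underside. Bystander.
Mind the look-alikes: they are no part of the job. Leave any green look-alike of the part that bears tall_figure_mid alone.

How it is judged:
By the outcome, as a careful person would: the job done as asked, in the order asked, and still so for the second after the job is handed in, with the robot touching nothing.
It also fails if it takes over 51 s, if anything falls off the work surface, if the arm or the gripper's body presses on something with over 40 N, if the wrist force passes 120 N, or if a joint passes its speed limit or range.

## Working session

There is one attempt and no reset: what is moved stays moved. The work goes in short steps, Python scripts to look and compute and a tool call to move; the robot and the scene stay as the last step left them, time stands still between calls to the robot, and variables do not carry over. Pictures are saved under pics/ and viewed, and the job is handed in when it is done.

Besides the shell and the picture viewer there is one more tool, called after ">>>" as name([rows], argument=value, ...), one row to a line, values as JSON. jog_arm: Moves the arm, as the interface text tells. Its arguments: {"type":"object","properties":{"increments":{"type":"array","items":{"type":"object","properties":{"wx":{"type":"number"},"wy":{"type":"number"},"wz":{"type":"number"},"x":{"type":"number"},"y":{"type":"number"},"z":{"type":"number"},"claw":{"type":"number"}}}},"squeeze":{"type":"number"}},"required":["increments"]}

```bash
ls; mkdir -p pics
cat > h.py <<'E'
import numpy as np, cv2
from scipy.spatial.transform import Rotation as R
from workcell import bot
def grab(n,fn=None):
    f=bot.grab_frame(n)
    if fn: cv2.imwrite('pics/'+fn,f['pixels'][:,:,::-1])
    return f
def Rm(o):
    o=np.array(o,float)
    return o if o.shape==(3,3) else (R.from_euler('xyz',o).as_matrix() if o.size==3 else R.from_quat(o).as_matrix())
def foc(f): return 240/np.tan(np.radians(f['fov_y'])/2)
def ray(f,u,v):
    d=np.array([(u-f['cx'])/foc(f),(v-f['cy'])/foc(f),1.]); return np.array(f['origin']),Rm(f['orientation'])@d
def onz(f,u,v,z):
    o,d=ray(f,u,v); return o+d*(z-o[2])/d[2]
def proj(f,p):
    q=Rm(f['orientation']).T@(np.array(p)-f['origin']); return q[:2]/q[2]*foc(f)+[f['cx'],f['cy']]
E
python3 - <<'E'
from h import *
for n in('side','top'):
    f=grab(n,n+'0.png'); print({k:f[k] for k in f if k!='pixels'})
print(bot.observe())
E
```

```text
pics
{'fov_y': 51.321144074383604, 'cx': 313.03092325226925, 'cy': 228.80000847008793, 'origin': array([0.34218007, 0.80907338, 0.82904694]), 'orientation': array([-2.27874806,  0.00463437, -2.9297857 ])}
{'fov_y': 55.37814437590892, 'cx': 324.4920908968301, 'cy': 246.5814466154089, 'origin': array([ 0.41594202, -0.05019017,  1.3676045 ]), 'orientation': array([-3.07989332,  0.00566242, -1.5537788 ])}
{'clock': 0.1, 'qpos': array([-1.38717735,  0.52190673, -0.03634033,  1.59992459,  0.02118614,
        1.02109575, -0.11282191]), 'qd': array([ 2.92802114e-05, -1.06277738e-04,  2.00099919e-04, -3.03087888e-03,
       -6.83898608e-04, -1.93664856e-03,  8.09500571e-04]), 'joint_efforts': array([ 3.31928866e-03, -9.28476191e+01,  1.98417261e+00, -3.70531833e+01,
        1.82234641e-02,  5.33533850e-03,  1.32232572e-06]), 'position': array([0.15688778, 0.60469419, 0.2308223 ]), 'tool_rot': array([3.14154527e+00, 9.48988140e-04, 1.31694790e+00]), 'force': array([ 0.16978953, -0.54549098,  0.90099408]), 'moment': array([0.01809544, 0.01253067, 0.01377103]), 'grip_width': 0.08509163905608426}
```

View pics/side0.png

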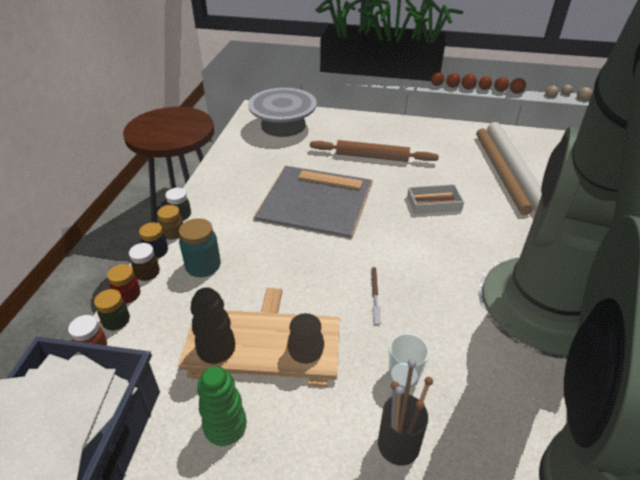

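View pics/top0.png

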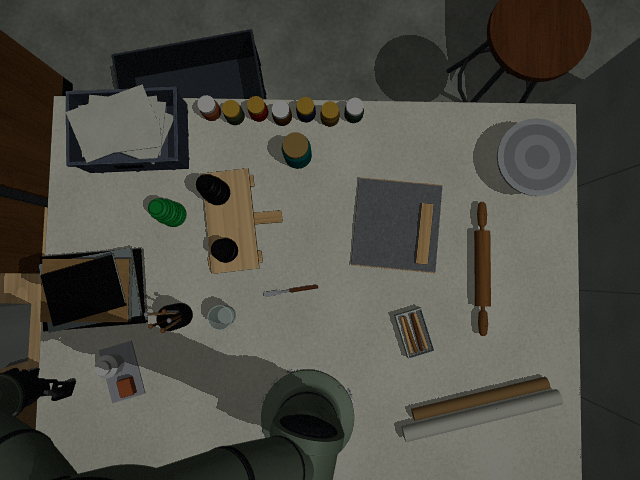

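Run:
```python
from h import *
t=grab('top');s=grab('side')
a=t['pixels'][:,:,::-1]; b=s['pixels'][:,:,::-1]
c=cv2.resize(a[155:285,190:450],None,fx=3,fy=3,interpolation=cv2.INTER_CUBIC)
cv2.imwrite('pics/tc.png',c)
cv2.imwrite('pics/sc.png',cv2.resize(b[160:395,170:380],None,fx=2.5,fy=2.5,interpolation=cv2.INTER_CUBIC))
hsv=cv2.cvtColor(a,cv2.COLOR_BGR2HSV)
for p in [(268,216),(425,233),(230,216),(400,200),(290,230)]: print(p,hsv[p[1],p[0]])
hs=cv2.cvtColor(b,cv2.COLOR_BGR2HSV)
for p in [(271,300),(330,181),(260,330),(310,210),(250,300)]: print(p,hs[p[1],p[0]])
```

```text
(268, 216) [ 18 124 115]
(425, 233) [ 18 123 118]
(230, 216) [ 18 104 123]
(400, 200) [108  19  68]
(290, 230) [ 33  24 119]
(271, 300) [ 16 111 197]
(330, 181) [ 16 110 187]
(260, 330) [ 16  97 225]
(310, 210) [126  11 118]
(250, 300) [ 18  18 213]
```

View pics/tc.png

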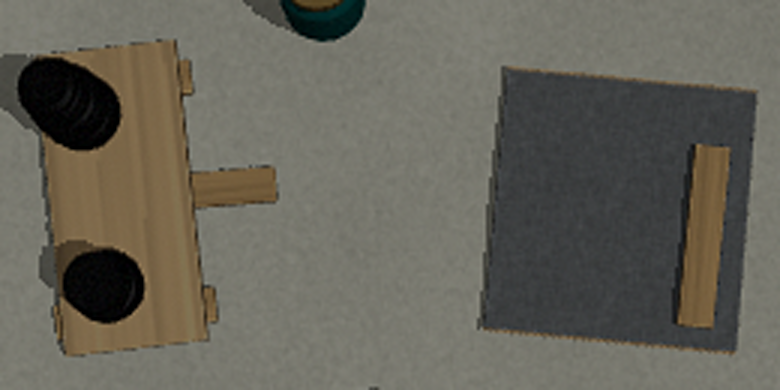

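View pics/sc.png

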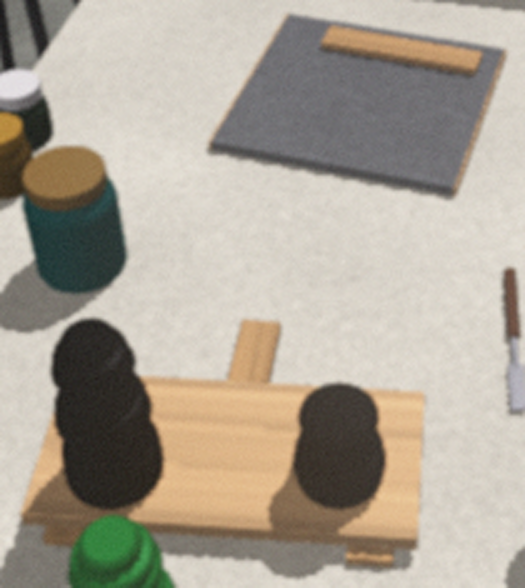

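```bash
cat > m.py <<'E'
from h import *
def mask(f):
    h=cv2.cvtColor(f['pixels'],cv2.COLOR_RGB2HSV); return (((h[...,1]>62)&(h[...,0]>8)&(h[...,0]<26)).astype(np.uint8))*255
def polyW(f,box,z,up=6):
    # contour of upscaled saturation in box -> world minAreaRect on plane z
    x0,y0,x1,y1=box
    S=cv2.cvtColor(f['pixels'],cv2.COLOR_RGB2HSV)[y0:y1,x0:x1,1]
    S=cv2.resize(S,None,fx=up,fy=up,interpolation=cv2.INTER_CUBIC)
    m=(S>70).astype(np.uint8)
    c=max(cv2.findContours(m,cv2.RETR_EXTERNAL,cv2.CHAIN_APPROX_NONE)[0],key=cv2.contourArea)[:,0,:]
    uv=(c+0.5)/up-0.5+[x0,y0]
    P=np.array([onz(f,u,v,z)[:2] for u,v in uv])
    r=cv2.minAreaRect((P*1000).astype(np.float32)); return r,cv2.boxPoints(r)
if __name__=='__main__':
    t=grab('top');s=grab('side')
    for n,f,tb,sb,z in [('twin top',t,(410,195,440,270),None,.022),('twin side',s,(295,165,368,195),None,.022),('strip top',t,(259,203,290,230),None,.01),('strip side',s,(258,284,288,309),None,.01)]:
        r,b=polyW(f,tb,z); print(n,r);print(b.round(1).tolist())
    # ware board, top face z=.025
    for n,px in [('ware',[(174/3+190,40/3+155),(210/3+190,340/3+155),(65/3+190,354/3+155)]) ]:
        print([onz(t,u,v,.025).round(4).tolist() for u,v in px])
    q=[(503,67),(756,91),(736,352),(480,328)]
    print('rb',[onz(t,u/3+190,v/3+155,.012).round(4).tolist() for u,v in q])
    q=[(148,378),(425,393),(415,540),(25,520)]
    print('ware side',[onz(s,u/2.5+170,v/2.5+160,.025).round(4).tolist() for u,v in q])
E
python3 m.py
```

```text
twin top ((543.1839599609375, -333.80181884765625), (38.54483413696289, 181.88821411132812), 84.3886947631836)
[[450.79998779296875, -344.1000061035156], [631.7999877929688, -361.8999938964844], [635.5999755859375, -323.5], [454.6000061035156, -305.70001220703125]]
twin side ((542.971435546875, -330.41448974609375), (47.04048156738281, 181.5394287109375), 84.60667419433594)
[[450.3999938964844, -345.29998779296875], [631.0999755859375, -362.3999938964844], [635.5999755859375, -315.5], [454.79998779296875, -298.5]]
strip top ((586.1867065429688, 123.38322448730469), (36.74872589111328, 70.82827758789062), 5.862118244171143)
[[564.2999877929688, 156.6999969482422], [571.5, 86.30000305175781], [608.0999755859375, 90.0], [600.7999877929688, 160.5]]
strip side ((585.505859375, 119.57440948486328), (34.95908737182617, 60.68110275268555), 5.488368511199951)
[[565.2000122070312, 148.10000610351562], [571.0, 87.69999694824219], [605.7999877929688, 91.0], [600.0, 151.39999389648438]]
[[0.7282, 0.1904, 0.025], [0.4316, 0.147, 0.025], [0.4156, 0.2886, 0.025]]
rb [[0.7091, -0.137, 0.012], [0.6889, -0.3893, 0.012], [0.4288, -0.3699, 0.012], [0.4481, -0.1175, 0.012]]
ware side [[0.6584, 0.1845, 0.025], [0.4306, 0.1527, 0.025], [0.4143, 0.2902, 0.025], [0.7026, 0.3338, 0.025]]
```

```bash
cat > go.py <<'E'
from h import *
def inc(p,yaw=None,o=None):
    o=o or bot.observe(); M=Rm(o['tool_rot'])
    d=M.T@(np.array(p)-o['position'])*100
    T=M if yaw is None else R.from_euler('xyz',[np.pi,0,np.radians(yaw)]).as_matrix()
    w=np.degrees(R.from_matrix(M.T@T).as_rotvec())
    return d.round(2),w.round(2)
def st():
    o=bot.observe(); print(round(o['clock'],2),o['position'].round(4),np.degrees(o['tool_rot']).round(2),'F',o['force'].round(2),'M',o['moment'].round(2),'w',round(o['grip_width'],4),'q',o['qpos'].round(2)); return o
E
python3 - <<'E'
from go import *
st(); print(inc([.157,.605,.31]),inc([.587,.114,.31],5.7))
E
```

```text
0.3 [0.1569 0.6049 0.2311] [1.800e+02 2.000e-02 7.546e+01] F [ 0.21 -0.21  0.57] M [-0.02  0.02  0.02] w 0.0854 q [-1.39  0.52 -0.04  1.6   0.02  1.02 -0.11]
(array([ 0.01,  0.  , -7.89]), array([0., 0., 0.])) (array([-36.72,  53.96,  -7.87]), array([2.000e-02, 2.000e-02, 6.976e+01]))
```

>>> jog_arm([
  {"z":-8},
  {"z":-8},
  {"x":-36.7,"y":54,"z":-8,"wz":70},
  {"x":-36.7,"y":54,"z":-8,"wz":70},
  {"x":-36.7,"y":54,"z":-8,"wz":70},
  {"x":-36.7,"y":54,"z":-8,"wz":70},
  {"x":-36.7,"y":54,"z":-8,"wz":70},
  {"x":-36.7,"y":54,"z":-8,"wz":70},
  {"x":-36.7,"y":54,"z":-8,"wz":70},
  {"x":-36.7,"y":54,"z":-8,"wz":70},
], squeeze=20)

```text
schema error: expected keys wx, wy, wz, x, y, z, claw
```

>>> jog_arm([
  {"x":0,"y":0,"z":-8,"wx":0,"wy":0,"wz":0,"claw":100},
  {"x":0,"y":0,"z":-8,"wx":0,"wy":0,"wz":0,"claw":100},
  {"x":-36.7,"y":54,"z":-8,"wx":0,"wy":0,"wz":70,"claw":100},
  {"x":-36.7,"y":54,"z":-8,"wx":0,"wy":0,"wz":70,"claw":100},
  {"x":-36.7,"y":54,"z":-8,"wx":0,"wy":0,"wz":70,"claw":100},
  {"x":-36.7,"y":54,"z":-8,"wx":0,"wy":0,"wz":70,"claw":100},
  {"x":-36.7,"y":54,"z":-8,"wx":0,"wy":0,"wz":70,"claw":100},
  {"x":-36.7,"y":54,"z":-8,"wx":0,"wy":0,"wz":70,"claw":100},
  {"x":-36.7,"y":54,"z":-8,"wx":0,"wy":0,"wz":70,"claw":100},
  {"x":-36.7,"y":54,"z":-8,"wx":0,"wy":0,"wz":70,"claw":100},
], squeeze=20)

```text
clock: 1.55
position: [0.4876, 0.2275, 0.3112]
tool_rot: [3.141, -0.0, 0.094]
force: [0.6, 0.6, 0.5]
grip_width: 0.0854
```

Run:
```python
from go import *
st(); print(inc([.587,.112,.15],5.7),inc([.587,.112,.05],5.7))
```

```text
1.55 [0.4876 0.2275 0.3112] [ 1.7999e+02 -1.0000e-02  5.3900e+00] F [0.56 0.58 0.5 ] M [ 0.06 -0.04 -0.04] w 0.0854 q [-0.85  0.32  0.39  1.74 -0.13  1.11 -0.32]
(array([ 8.81, 12.43, 16.13]), array([ 0.01, -0.01, -0.31])) (array([ 8.81, 12.42, 26.13]), array([ 0.01, -0.01, -0.31]))
```

>>> jog_arm([
  {"x":8.8,"y":12.4,"z":0,"wx":0,"wy":0,"wz":-0.3,"claw":100},
  {"x":8.8,"y":12.4,"z":0,"wx":0,"wy":0,"wz":-0.3,"claw":100},
  {"x":8.8,"y":12.4,"z":0,"wx":0,"wy":0,"wz":-0.3,"claw":100},
  {"x":8.8,"y":12.4,"z":6,"wx":0,"wy":0,"wz":-0.3,"claw":100},
  {"x":8.8,"y":12.4,"z":12,"wx":0,"wy":0,"wz":-0.3,"claw":100},
  {"x":8.8,"y":12.4,"z":18,"wx":0,"wy":0,"wz":-0.3,"claw":100},
  {"x":8.8,"y":12.4,"z":23,"wx":0,"wy":0,"wz":-0.3,"claw":100},
  {"x":8.8,"y":12.4,"z":26,"wx":0,"wy":0,"wz":-0.3,"claw":70},
  {"x":8.8,"y":12.4,"z":26,"wx":0,"wy":0,"wz":-0.3,"claw":70},
  {"x":8.8,"y":12.4,"z":26,"wx":0,"wy":0,"wz":-0.3,"claw":70},
], squeeze=20)

```text
clock: 2.8
position: [0.5875, 0.1123, 0.0525]
tool_rot: [3.142, -0.001, 0.099]
force: [-0.0, -0.3, 0.9]
grip_width: 0.0598
```

Run:
```python
from go import *
st(); 
s=grab('side','s1.png');t=grab('top','t1.png')
a=s['pixels'][:,:,::-1][210:340,190:390];b=t['pixels'][:,:,::-1][160:270,190:340]
cv2.imwrite('pics/s1c.png',cv2.resize(a,None,fx=4,fy=4,interpolation=3)); cv2.imwrite('pics/t1c.png',cv2.resize(b,None,fx=5,fy=5,interpolation=3))
```

```text
2.8 [0.5875 0.1123 0.0525] [ 1.80e+02 -8.00e-02  5.68e+00] F [-0.01 -0.27  0.9 ] M [-0.    0.01  0.01] w 0.0598 q [-0.49  0.74  0.29  1.81 -0.34  0.64  0.1 ]
```

View pics/s1c.png

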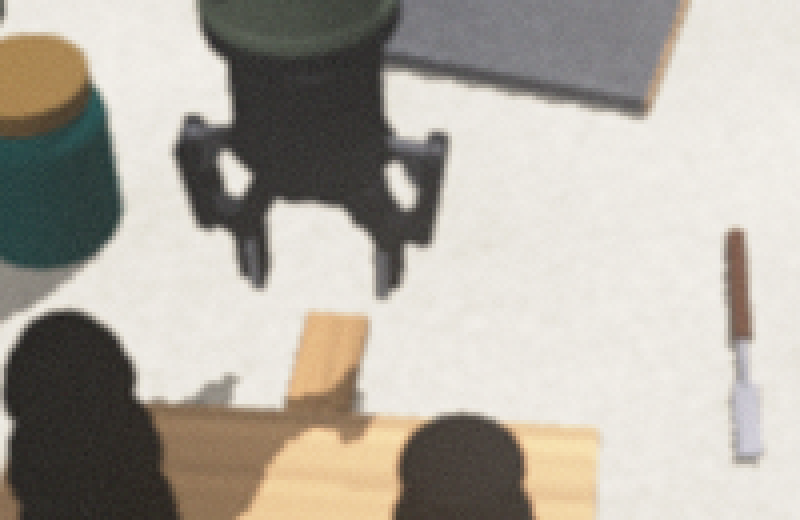

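View pics/t1c.png

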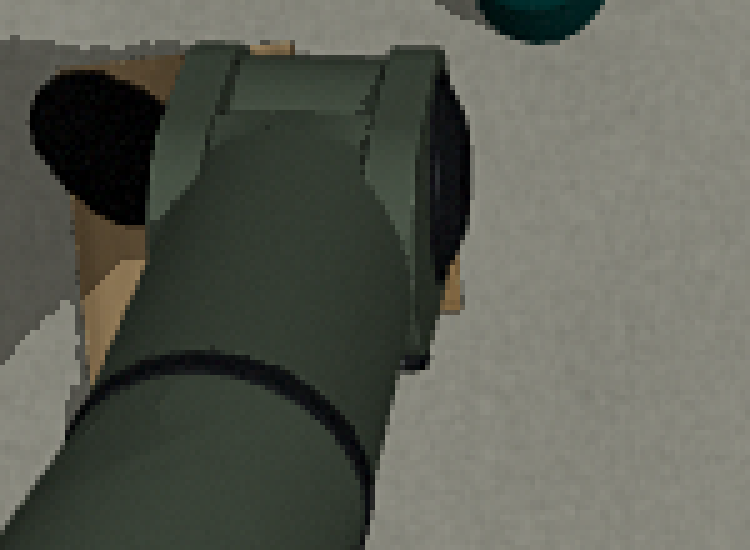

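Run:
```python
from go import *
s=grab('side'); o=st(); M=Rm(o['tool_rot'])
for dz in (0,-.003,-.006,-.01):
  print(dz,[((proj(s,o['position']+M@np.array([x,y,dz]))-[190,210])*4).round(0).tolist() for x in(-.03,0,.03) for y in (0,-.011,.011)])
r,b=polyW=__import__('m').polyW(s,(258,284,288,310),.01); print(r,b.round(1).tolist())
P=b.mean(0)
for y in(.100,.112,.125): 
  # strip axis point in side estimate
  print(y)
```

```text
2.95 [0.5876 0.1125 0.0527] [-1.7998e+02 -1.3000e-01  5.7000e+00] F [-0.34 -0.29  0.83] M [ 0.04  0.   -0.01] w 0.06 q [-0.49  0.74  0.29  1.81 -0.34  0.64  0.1 ]
0 [[379.0, 294.0], [375.0, 309.0], [382.0, 279.0], [323.0, 289.0], [319.0, 304.0], [326.0, 274.0], [267.0, 285.0], [263.0, 300.0], [271.0, 270.0]]
-0.003 [[378.0, 290.0], [375.0, 305.0], [382.0, 275.0], [323.0, 285.0], [319.0, 301.0], [326.0, 270.0], [267.0, 281.0], [263.0, 296.0], [271.0, 266.0]]
-0.006 [[378.0, 286.0], [375.0, 301.0], [381.0, 271.0], [322.0, 281.0], [318.0, 297.0], [326.0, 266.0], [266.0, 277.0], [262.0, 292.0], [270.0, 262.0]]
-0.01 [[378.0, 281.0], [375.0, 296.0], [381.0, 266.0], [322.0, 276.0], [318.0, 291.0], [325.0, 261.0], [266.0, 272.0], [262.0, 287.0], [270.0, 257.0]]
((585.3341064453125, 121.0965576171875), (34.64984130859375, 62.961036682128906), 5.620048522949219) [[565.0, 150.6999969482422], [571.2000122070312, 88.0999984741211], [605.7000122070312, 91.5], [599.5, 154.10000610351562]]
0.1
0.112
0.125
```

Run:
```python
from go import *
print(inc([.587,.112,.001],5.7))
```

```text
(array([-0.08,  0.05,  5.17]), array([-0.02, -0.13, -0.  ]))
```

>>> jog_arm([
  {"x":-0.06,"y":0,"z":0,"wx":0,"wy":-0.1,"wz":0,"claw":54},
  {"x":-0.06,"y":0,"z":2,"wx":0,"wy":-0.1,"wz":0,"claw":54},
  {"x":-0.06,"y":0,"z":3.5,"wx":0,"wy":-0.1,"wz":0,"claw":54},
  {"x":-0.06,"y":0,"z":4.5,"wx":0,"wy":-0.1,"wz":0,"claw":54},
  {"x":-0.06,"y":0,"z":5,"wx":0,"wy":-0.1,"wz":0,"claw":54},
  {"x":-0.06,"y":0,"z":5,"wx":0,"wy":-0.1,"wz":0,"claw":54},
  {"x":-0.06,"y":0,"z":5,"wx":0,"wy":-0.1,"wz":0,"claw":54},
], squeeze=20)

```text
clock: 3.82
position: [0.5874, 0.1125, 0.0031]
tool_rot: [-3.141, -0.001, 0.099]
force: [-0.1, 0.1, 0.1]
grip_width: 0.0463
```

Run:
```python
from go import *
st(); 
s=grab('side');
a=s['pixels'][:,:,::-1][240:340,210:340]
cv2.imwrite('pics/s2c.png',cv2.resize(a,None,fx=6,fy=6,interpolation=3))
```

```text
3.83 [0.5874 0.1125 0.0031] [-1.7998e+02 -5.0000e-02  5.6900e+00] F [-0.09  0.09  0.14] M [0.02 0.   0.01] w 0.0463 q [-0.46  0.82  0.26  1.82 -0.36  0.55  0.13]
```

View pics/s2c.png

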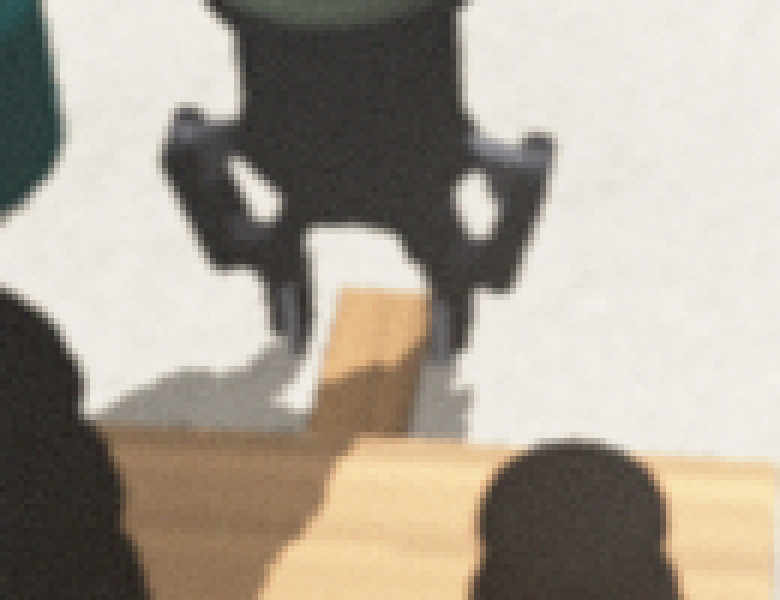

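>>> jog_arm([
  {"x":-0.16,"y":0,"z":0.2,"wx":0,"wy":0,"wz":0,"claw":50},
  {"x":-0.16,"y":0,"z":0.2,"wx":0,"wy":0,"wz":0,"claw":46},
  {"x":-0.16,"y":0,"z":0.2,"wx":0,"wy":0,"wz":0,"claw":44},
  {"x":-0.16,"y":0,"z":0.2,"wx":0,"wy":0,"wz":0,"claw":44},
], squeeze=20)

```text
clock: 4.38
position: [0.5859, 0.1124, 0.0012]
tool_rot: [-3.141, -0.001, 0.099]
force: [-0.3, 0.7, 0.1]
grip_width: 0.0376
```

Run:
```python
from go import *
st(); 
s=grab('side');
a=s['pixels'][:,:,::-1][280:320,245:300]
cv2.imwrite('pics/s3c.png',cv2.resize(a,None,fx=14,fy=14,interpolation=3))
```

```text
4.38 [0.5859 0.1124 0.0012] [-1.7998e+02 -7.0000e-02  5.7000e+00] F [-0.27  0.68  0.14] M [-0.01  0.03 -0.04] w 0.0376 q [-0.46  0.82  0.25  1.82 -0.36  0.55  0.13]
```

View pics/s3c.png

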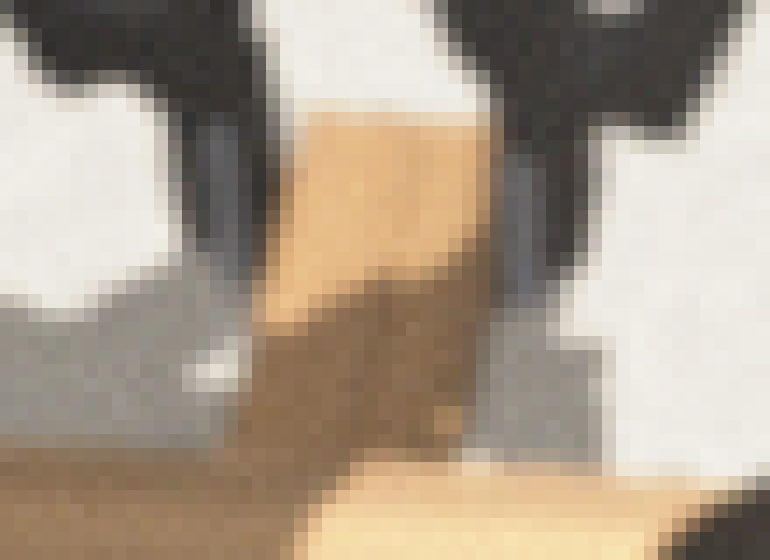

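>>> jog_arm([
  {"x":0,"y":0,"z":0,"wx":0,"wy":0,"wz":0,"claw":42},
  {"x":0,"y":0,"z":0,"wx":0,"wy":0,"wz":0,"claw":42},
], squeeze=20)

```text
clock: 4.68
position: [0.5859, 0.1124, 0.0012]
tool_rot: [-3.141, -0.001, 0.099]
force: [-0.3, -0.4, 0.0]
grip_width: 0.0361
```

```bash
python3 -c "
from go import *
st()"
```

```text
4.67 [0.5859 0.1124 0.0012] [-1.7998e+02 -7.0000e-02  5.6900e+00] F [-0.27 -0.38  0.03] M [0.06 0.01 0.02] w 0.0361 q [-0.46  0.82  0.25  1.82 -0.36  0.55  0.13]
```

Well centred. Close.

>>> jog_arm([
  {"x":0,"y":0,"z":0,"wx":0,"wy":0,"wz":0,"claw":38},
  {"x":0,"y":0,"z":0,"wx":0,"wy":0,"wz":0,"claw":35},
  {"x":0,"y":0,"z":0,"wx":0,"wy":0,"wz":0,"claw":30},
], squeeze=20)

```text
clock: 5.05
position: [0.5859, 0.1124, 0.0013]
tool_rot: [-3.141, -0.001, 0.099]
force: [-1.3, -0.1, 5.0]
grip_width: 0.0342
```

```bash
python3 -c "
from go import *
st()"
```

```text
5.05 [0.5859 0.1124 0.0013] [-1.7997e+02 -7.0000e-02  5.7000e+00] F [-1.3  -0.06  4.99] M [ 0.02  0.31 -0.04] w 0.0342 q [-0.46  0.82  0.25  1.82 -0.36  0.55  0.13]
```

>>> jog_arm([
  {"x":0,"y":0,"z":0,"wx":0,"wy":0,"wz":0,"claw":25},
  {"x":0,"y":0,"z":0,"wx":0,"wy":0,"wz":0,"claw":25},
  {"x":0,"y":0.2,"z":0,"wx":0,"wy":0,"wz":0,"claw":25},
  {"x":0,"y":0.5,"z":0,"wx":0,"wy":0,"wz":0,"claw":25},
  {"x":0,"y":1,"z":0,"wx":0,"wy":0,"wz":0,"claw":25},
], squeeze=50)

```text
clock: 5.68
position: [0.5871, 0.1043, 0.0015]
tool_rot: [-3.139, -0.002, 0.101]
force: [-0.9, 8.2, 5.7]
grip_width: 0.0334
```

Run:
```python
from go import *
st(); 
s=grab('side');
a=s['pixels'][:,:,::-1][180:395,170:370]
cv2.imwrite('pics/s4c.png',cv2.resize(a,None,fx=3,fy=2.8,interpolation=3))
```

```text
5.67 [0.5871 0.1043 0.0015] [-1.7987e+02 -1.1000e-01  5.7800e+00] F [-0.86  8.21  5.71] M [1.71 0.18 0.  ] w 0.0334 q [-0.44  0.82  0.25  1.82 -0.36  0.54  0.14]
```

View pics/s4c.png

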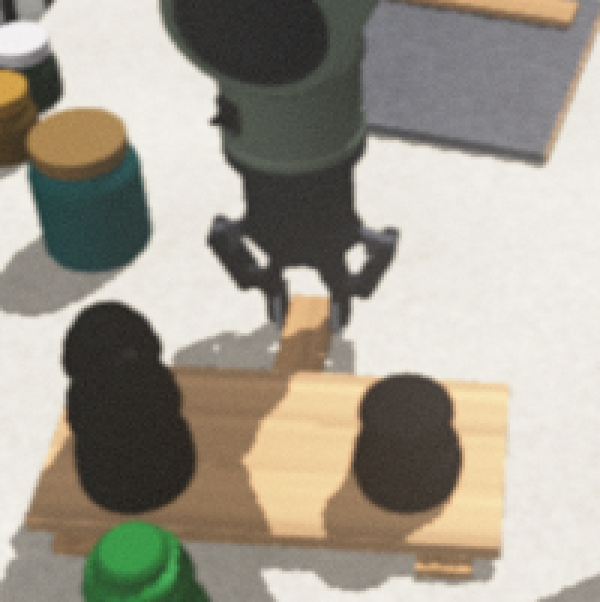

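>>> jog_arm([
  {"x":0,"y":1,"z":0,"wx":0,"wy":0,"wz":0,"claw":25},
  {"x":0,"y":2,"z":0,"wx":0,"wy":0,"wz":0,"claw":25},
  {"x":0,"y":3,"z":0,"wx":0,"wy":0,"wz":0,"claw":25},
  {"x":0,"y":4,"z":0,"wx":0,"wy":0,"wz":0,"claw":25},
  {"x":0,"y":5,"z":0,"wx":0,"wy":0,"wz":0,"claw":25},
], squeeze=50)

```text
clock: 6.35
position: [0.5923, 0.0543, 0.0015]
tool_rot: [-3.139, -0.002, 0.101]
force: [-0.5, 4.6, 3.6]
grip_width: 0.0333
```

Run:
```python
from go import *
st(); 
s=grab('side');
a=s['pixels'][:,:,::-1][180:395,170:370]
cv2.imwrite('pics/s5c.png',cv2.resize(a,None,fx=3,fy=2.8,interpolation=3))
```

```text
6.35 [0.5923 0.0543 0.0015] [-1.7984e+02 -1.3000e-01  5.7900e+00] F [-0.54  4.65  3.59] M [1.15 0.16 0.02] w 0.0333 q [-0.35  0.82  0.24  1.82 -0.35  0.54  0.22]
```

View pics/s5c.png

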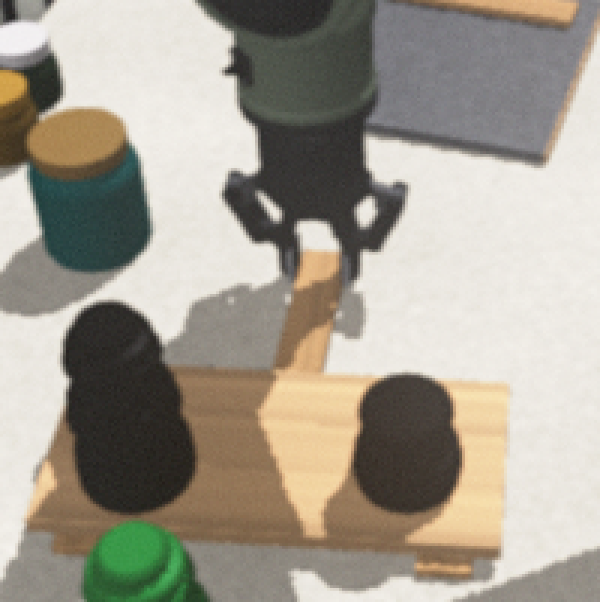

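Board and figures still at the same pixels (corner at crop (508,383)), and the strip is following. Continue.

>>> jog_arm([
  {"x":0,"y":1,"z":0,"wx":0,"wy":0,"wz":0,"claw":25},
  {"x":0,"y":2,"z":0,"wx":0,"wy":0,"wz":0,"claw":25},
  {"x":0,"y":3,"z":0,"wx":0,"wy":0,"wz":0,"claw":25},
  {"x":0,"y":4,"z":0,"wx":0,"wy":0,"wz":0,"claw":25},
  {"x":0,"y":5,"z":0,"wx":0,"wy":0,"wz":0,"claw":25},
  {"x":0,"y":5.8,"z":0,"wx":0,"wy":0,"wz":0,"claw":25},
  {"x":0,"y":6.6,"z":0,"wx":0,"wy":0,"wz":0,"claw":25},
  {"x":0,"y":7,"z":0,"wx":0,"wy":0,"wz":0,"claw":25},
], squeeze=50)

```text
clock: 7.4
position: [0.5995, -0.018, 0.0015]
tool_rot: [-3.14, -0.002, 0.099]
force: [-0.2, 4.3, 6.3]
grip_width: 0.0333
```

Run:
```python
from go import *
st(); 
s=grab('side');t=grab('top','t6.png')
a=s['pixels'][:,:,::-1][140:395,170:370]
cv2.imwrite('pics/s6c.png',cv2.resize(a,None,fx=3,fy=2.35,interpolation=3))
```

```text
7.4 [ 0.5995 -0.018   0.0015] [-1.7991e+02 -1.4000e-01  5.6800e+00] F [-0.24  4.31  6.25] M [0.96 0.17 0.  ] w 0.0333 q [-0.22  0.82  0.23  1.81 -0.33  0.55  0.32]
```

View pics/s6c.png

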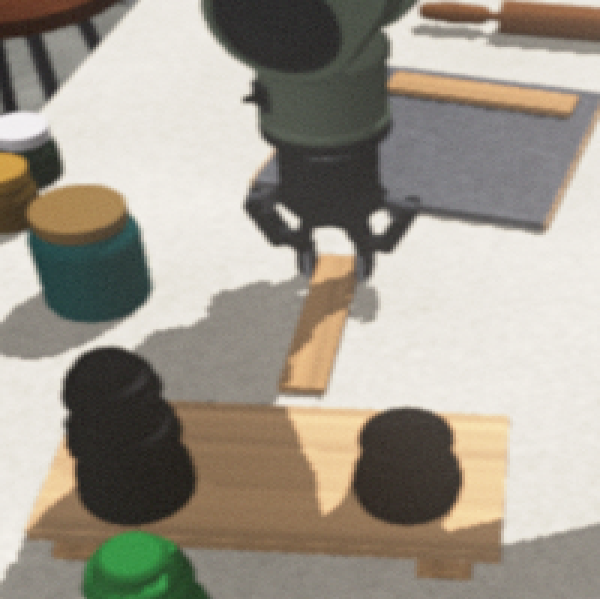

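View pics/t6.png

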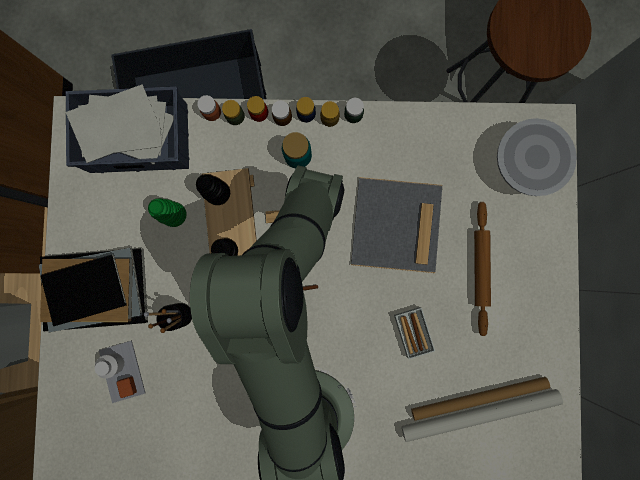

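Run:
```python
from go import *
from m import polyW
s=grab('side'); o=st()
r,b=polyW(s,(258,244,296,311),.01); print(r,b.round(1).tolist())
M=Rm(o['tool_rot'])
for p in b: print((M.T@(np.array([*p/1000,.01])-o['position'])*1000).round(1))
a=s['pixels'][:,:,::-1][244:311,258:296]
cv2.imwrite('pics/s7c.png',cv2.resize(a,None,fx=8,fy=8,interpolation=3))
```

```text
7.55 [ 0.5995 -0.0184  0.0015] [-1.7995e+02 -1.5000e-01  5.6600e+00] F [ 0.27 -1.07  5.68] M [-0.2   0.05  0.  ] w 0.0335 q [-0.22  0.82  0.23  1.81 -0.33  0.55  0.32]
((593.02099609375, 51.15214538574219), (37.09836196899414, 185.00555419921875), 6.300369739532471) [[564.4000244140625, 141.10000610351562], [584.7000122070312, -42.79999923706055], [621.5999755859375, -38.79999923706055], [601.2999877929688, 145.10000610351562]]
[ -19.2 -162.2   -8.4]
[-17.1  22.8  -8.6]
[20.  22.4 -8.5]
[  17.9 -162.6   -8.3]
```

View pics/s7c.png

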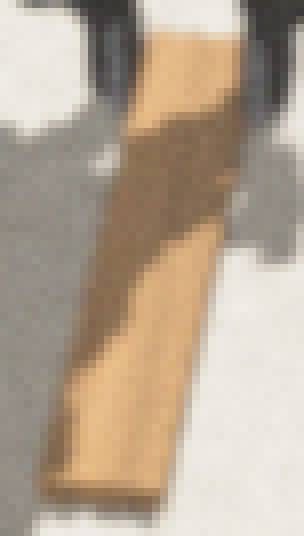

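>>> jog_arm([
  {"x":0,"y":0.5,"z":-1,"wx":0,"wy":0,"wz":0,"claw":25},
  {"x":0,"y":1,"z":-4,"wx":0,"wy":0,"wz":0,"claw":25},
  {"x":0,"y":1,"z":-8,"wx":0,"wy":0,"wz":0,"claw":25},
  {"x":0,"y":1,"z":-13,"wx":0,"wy":0,"wz":0,"claw":25},
  {"x":0,"y":1,"z":-17,"wx":0,"wy":0,"wz":0,"claw":25},
  {"x":0,"y":1,"z":-17,"wx":0,"wy":0,"wz":0,"claw":25},
], squeeze=50)

```text
clock: 8.3
position: [0.6013, -0.0296, 0.1748]
tool_rot: [-3.141, -0.007, 0.098]
force: [0.8, -0.0, -1.1]
grip_width: 0.0336
```

```bash
python3 -c "
from go import *
st(); print(inc([.4888,-.1952,.17],-95.5))"
```

```text
8.3 [ 0.6013 -0.0296  0.1748] [-179.98   -0.42    5.61] F [ 0.83 -0.   -1.06] M [-0.07  0.   -0.01] w 0.0336 q [-0.28  0.57  0.34  1.74 -0.24  0.87  0.26]
(array([-12.82,  15.38,   0.38]), array([ -0.38,  -0.28, 101.11]))
```

>>> jog_arm([
  {"x":-1.3,"y":1.5,"z":0,"wx":0,"wy":0,"wz":10,"claw":25},
  {"x":-2.6,"y":3,"z":0,"wx":0,"wy":0,"wz":20,"claw":25},
  {"x":-3.9,"y":4.5,"z":0,"wx":0,"wy":0,"wz":30,"claw":25},
  {"x":-5.2,"y":6,"z":0,"wx":0,"wy":0,"wz":40,"claw":25},
  {"x":-6.5,"y":7.5,"z":0,"wx":0,"wy":0,"wz":50,"claw":25},
  {"x":-7.8,"y":9,"z":0,"wx":0,"wy":0,"wz":60,"claw":25},
  {"x":-9.1,"y":10.5,"z":0,"wx":0,"wy":0,"wz":70,"claw":25},
  {"x":-10.4,"y":12,"z":0,"wx":0,"wy":0,"wz":80,"claw":25},
  {"x":-11.7,"y":14,"z":0,"wx":0,"wy":0,"wz":90,"claw":25},
  {"x":-12.8,"y":15.4,"z":0.4,"wx":0,"wy":0,"wz":100,"claw":25},
], squeeze=50)

```text
clock: 9.55
position: [0.488, -0.1966, 0.1695]
tool_rot: [-3.135, 0.001, -1.654]
force: [-0.1, 0.4, -0.6]
grip_width: 0.0332
```

```bash
python3 -c "
from go import *
st(); print(inc([.4888,-.1952,.05],-95.5))"
```

```text
9.55 [ 0.488  -0.1966  0.1695] [-1.7963e+02  7.0000e-02 -9.4770e+01] F [-0.12  0.42 -0.6 ] M [0.02 0.03 0.01] w 0.0332 q [-0.3   0.59  0.82  1.95 -0.58  0.84 -0.82]
(array([-1.400e-01,  1.000e-02,  1.195e+01]), array([-0.37,  0.07,  0.73]))
```

>>> jog_arm([
  {"x":-0.14,"y":0,"z":3,"wx":-0.37,"wy":0.07,"wz":0.7,"claw":25},
  {"x":-0.14,"y":0,"z":7,"wx":-0.37,"wy":0.07,"wz":0.7,"claw":25},
  {"x":-0.14,"y":0,"z":11,"wx":-0.37,"wy":0.07,"wz":0.7,"claw":25},
  {"x":-0.14,"y":0,"z":13,"wx":-0.37,"wy":0.07,"wz":0.7,"claw":25},
  {"x":-0.14,"y":0,"z":13.5,"wx":-0.37,"wy":0.07,"wz":0.7,"claw":25},
  {"x":-0.14,"y":0,"z":13.5,"wx":-0.37,"wy":0.07,"wz":0.7,"claw":25},
], squeeze=50)

```text
clock: 10.3
position: [0.4887, -0.1955, 0.0346]
tool_rot: [3.141, -0.0, -1.667]
force: [-0.4, 0.3, 0.4]
grip_width: 0.0334
```

Run:
```python
from go import *
o=st(); s=grab('side');t=grab('top')
a=s['pixels'][:,:,::-1][140:260,230:400];b=t['pixels'][:,:,::-1][165:285,330:460]
cv2.imwrite('pics/s8c.png',cv2.resize(a,None,fx=4.5,fy=4.5,interpolation=3)); cv2.imwrite('pics/t8c.png',cv2.resize(b,None,fx=5,fy=5,interpolation=3))
```

```text
10.3 [ 0.4887 -0.1955  0.0346] [ 1.7998e+02 -2.0000e-02 -9.5500e+01] F [-0.37  0.28  0.37] M [0.01 0.05 0.02] w 0.0334 q [-0.15  0.78  0.6   2.01 -0.79  0.59 -0.67]
```

View pics/s8c.png

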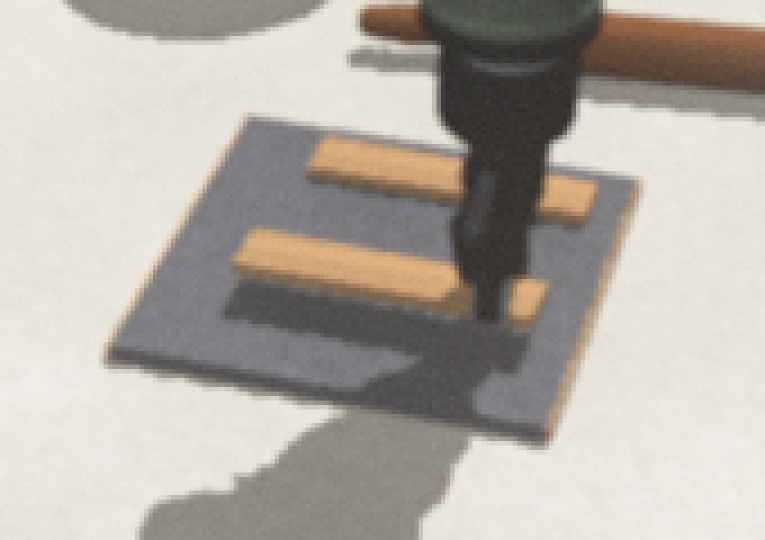

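View pics/t8c.png

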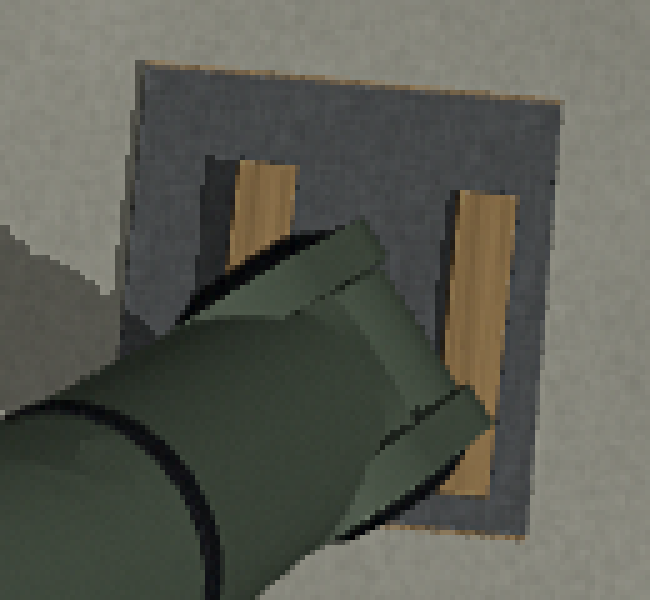

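Run:
```python
from go import *
t=grab('top');s=grab('side')
w=lambda f,u,v,z,x0,y0,k: onz(f,u/k+x0-.0,v/k+y0,z)[:2].round(4)*1000
z=.043
print('strip top L,R far', w(t,241,160,z,330,165,5),w(t,298,167,z,330,165,5))
print('twin top', w(t,459,191,.022,330,165,5),w(t,518,197,.022,330,165,5),'near R',w(t,490,495,.022,330,165,5))
print('strip side farR,farL,nearR,nearL',*[w(s,u,v,z,230,140,4.5) for u,v in [(250,229),(237,262),(547,282),(530,322)]])
print('twin side',*[w(s,u,v,.022,230,140,4.5) for u,v in [(325,137),(310,172),(599,183),(585,218)]])
u=np.array([np.cos(np.radians(-5.5)),np.sin(np.radians(-5.5))]);n=np.array([-u[1],u[0]])
C=np.array([555.7,-201.6]);print([ (C+a*90*u+b*17.5*n).round(1).tolist() for a,b in[(1,1),(1,-1),(-1,-1),(-1,1)]])
# edge fits from top: left/right edges of strip by saturation per row
S=cv2.cvtColor(t['pixels'],cv2.COLOR_RGB2HSV)[...,1].astype(float)
def cross(row,x0,x1,th=70):
    r=S[row,x0:x1]; i=np.where(r>th)[0]
    if len(i)==0: return None
    a,b=i[0],i[-1]; return x0+a-(r[a]-th)/(r[a]-r[a-1]), x0+b+(r[b]-th)/(r[b]-r[b+1])
for nm,rows,x0,x1,zz in[('strip',range(200,211),370,398,z),('twin',range(206,245),412,440,.022)]:
    c=[(r,)+cross(r,x0,x1) for r in rows]
    L=np.array([onz(t,l,r,zz)[:2] for r,l,_ in c]);Rr=np.array([onz(t,q,r,zz)[:2] for r,_,q in c])
    for k,e in(('L',L),('R',Rr)):
        p=np.polyfit(e[:,0],e[:,1],1); print(nm,k,np.degrees(np.arctan(p[0])).round(2),'y at x=.6',np.polyval(p,.6).round(4))
```

```text
strip top L,R far [ 645.3 -195.6] [ 641.7 -228.9]
twin top [ 632.4 -327.1] [ 629.4 -362. ] near R [ 452.7 -346. ]
strip side farR,farL,nearR,nearL [ 642.8 -224.4] [ 642.1 -191.6] [ 463.4 -209.5] [ 467.1 -171.2]
twin side [ 628.8 -358. ] [ 629.1 -318.1] [ 450.5 -343.1] [ 453.8 -304.6]
[[647.0, -192.8], [643.6, -227.6], [464.4, -210.4], [467.8, -175.6]]
strip L -7.27 y at x=.6 -0.1866
strip R -4.87 y at x=.6 -0.2233
twin L -0.05 y at x=.6 -0.3201
twin R -5.3 y at x=.6 -0.3576
```

>>> jog_arm([
  {"x":-0.1,"y":0,"z":0.7,"wx":0,"wy":0,"wz":0,"claw":25},
  {"x":-0.1,"y":0,"z":1.3,"wx":0,"wy":0,"wz":0,"claw":25},
  {"x":-0.1,"y":0,"z":1.7,"wx":0,"wy":0,"wz":0,"claw":25},
  {"x":-0.1,"y":0,"z":1.9,"wx":0,"wy":0,"wz":0,"claw":25},
  {"x":-0.1,"y":0,"z":1.9,"wx":0,"wy":0,"wz":0,"claw":25},
], squeeze=50)

```text
clock: 11.12
position: [0.4893, -0.1943, 0.016]
tool_rot: [-3.141, -0.0, -1.666]
force: [-0.5, -0.0, 0.4]
grip_width: 0.0332
```

```bash
python3 -c "
from go import *
st()"
```

```text
11.12 [ 0.4893 -0.1943  0.016 ] [-1.7996e+02 -1.0000e-02 -9.5480e+01] F [-0.45 -0.04  0.44] M [-0.01  0.01 -0.08] w 0.0332 q [-0.13  0.81  0.56  2.02 -0.82  0.56 -0.65]
```

>>> jog_arm([
  {"x":0,"y":0,"z":0.1,"wx":0,"wy":0,"wz":0,"claw":25},
  {"x":0,"y":0,"z":0.2,"wx":0,"wy":0,"wz":0,"claw":25},
  {"x":0,"y":0,"z":0.2,"wx":0,"wy":0,"wz":0,"claw":25},
], squeeze=50)

```text
clock: 11.5
position: [0.4893, -0.1943, 0.014]
tool_rot: [-3.141, -0.0, -1.666]
force: [0.0, -0.8, 0.3]
grip_width: 0.0332
```

```bash
python3 -c "
from go import *
st()"
```

```text
11.5 [ 0.4893 -0.1943  0.014 ] [-1.7995e+02 -1.0000e-02 -9.5470e+01] F [ 0.02 -0.76  0.32] M [ 0.02  0.03 -0.03] w 0.0332 q [-0.13  0.81  0.56  2.02 -0.82  0.55 -0.65]
```

>>> jog_arm([
  {"x":0,"y":0,"z":0.05,"wx":0,"wy":0,"wz":0,"claw":25},
  {"x":0,"y":0,"z":0.07,"wx":0,"wy":0,"wz":0,"claw":25},
], squeeze=50)

```text
clock: 11.75
position: [0.4894, -0.1943, 0.0134]
tool_rot: [-3.141, -0.0, -1.666]
force: [-1.3, 0.7, 7.4]
grip_width: 0.0331
```

Run:
```python
from go import *
o=st(); s=grab('side')
a=s['pixels'][:,:,::-1][160:240,270:380]
cv2.imwrite('pics/s9c.png',cv2.resize(a,None,fx=7,fy=7,interpolation=3))
```

```text
11.75 [ 0.4894 -0.1943  0.0134] [-179.95   -0.    -95.47] F [-1.34  0.75  7.43] M [0.19 0.33 0.01] w 0.0331 q [-0.13  0.81  0.56  2.02 -0.82  0.55 -0.65]
```

View pics/s9c.png

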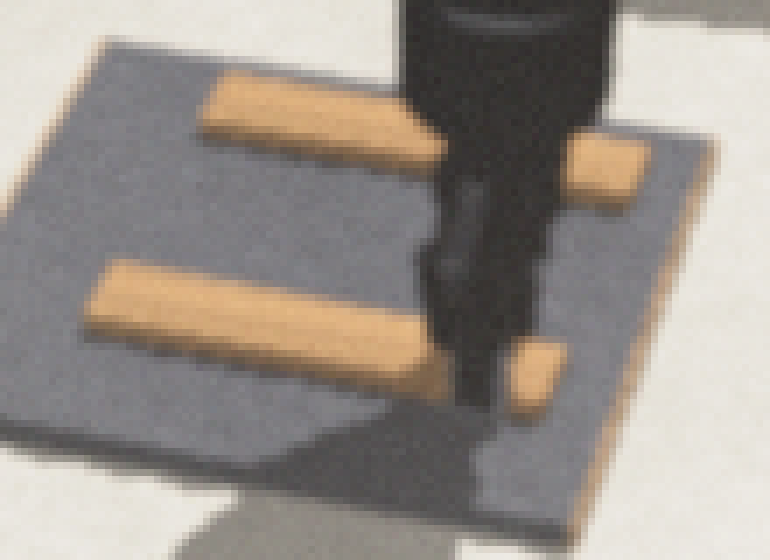

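>>> jog_arm([
  {"x":0,"y":0,"z":0,"wx":0,"wy":0,"wz":0,"claw":42},
  {"x":0,"y":0,"z":0,"wx":0,"wy":0,"wz":0,"claw":48},
  {"x":0,"y":0,"z":0,"wx":0,"wy":0,"wz":0,"claw":54},
  {"x":0,"y":0,"z":0,"wx":0,"wy":0,"wz":0,"claw":54},
  {"x":0,"y":0,"z":-1,"wx":0,"wy":0,"wz":0,"claw":54},
  {"x":0,"y":0,"z":-4,"wx":0,"wy":0,"wz":0,"claw":54},
  {"x":0,"y":0,"z":-9,"wx":0,"wy":0,"wz":0,"claw":54},
  {"x":0,"y":0,"z":-15,"wx":0,"wy":0,"wz":0,"claw":54},
  {"x":0,"y":0,"z":-20,"wx":0,"wy":0,"wz":0,"claw":54},
  {"x":0,"y":0,"z":-20,"wx":0,"wy":0,"wz":0,"claw":54},
], squeeze=20)

```text
clock: 13.05
position: [0.4903, -0.1948, 0.217]
tool_rot: [-3.135, -0.0, -1.666]
force: [-0.1, -0.9, -1.1]
grip_width: 0.0464
```

```bash
python3 -c "
from go import *
st(); print(inc([.42,.15,.30]))"
```

```text
13.05 [ 0.4903 -0.1948  0.217 ] [-1.7965e+02 -1.0000e-02 -9.5480e+01] F [-0.11 -0.85 -1.08] M [-0.02  0.03 -0.  ] w 0.0464 q [-0.36  0.54  0.9   1.91 -0.52  0.94 -0.89]
(array([-33.65,  10.24,  -8.37]), array([0., 0., 0.]))
```

>>> jog_arm([
  {"x":-6,"y":2,"z":-5,"wx":0,"wy":0,"wz":0,"claw":54},
  {"x":-12,"y":4,"z":-8,"wx":0,"wy":0,"wz":0,"claw":54},
  {"x":-18,"y":5,"z":-8,"wx":0,"wy":0,"wz":0,"claw":54},
  {"x":-22,"y":6,"z":-8,"wx":0,"wy":0,"wz":0,"claw":54},
  {"x":-22,"y":6,"z":-8,"wx":0,"wy":0,"wz":0,"claw":54},
  {"x":-22,"y":6,"z":-8,"wx":0,"wy":0,"wz":0,"claw":54},
], squeeze=20)

```text
clock: 13.8
position: [0.4506, 0.0319, 0.2964]
tool_rot: [-3.136, 0.0, -1.663]
force: [-0.5, -0.5, -0.3]
grip_width: 0.0465
```

Run:
```python
from go import *
from m import polyW
o=st(); s=grab('side','s10.png');t=grab('top','t10.png')
for n,f,b in[('strip side',s,(268,190,368,228)),('twin side',s,(285,165,372,195)),('strip top',t,(366,190,396,272)),('twin top',t,(410,195,440,270))]:
    r,c=polyW(f,b,.022); print(n,r); print(c.round(1).tolist())
# changes vs start
for n,f in(('side',s),('top',t)):
    a=cv2.imread('pics/'+n+'0.png'); d=cv2.absdiff(a,f['pixels'][:,:,::-1].copy()).max(2); cv2.imwrite('pics/d_'+n+'.png',(cv2.GaussianBlur(d,(3,3),0)>25).astype(np.uint8)*255)
```

```text
13.8 [0.4506 0.0319 0.2964] [-1.7969e+02  1.0000e-02 -9.5270e+01] F [-0.52 -0.53 -0.33] M [-0.09  0.01  0.05] w 0.0465 q [-1.1   0.3   1.13  1.99 -0.32  1.04 -1.49]
strip side ((555.71826171875, -195.9604034423828), (46.042049407958984, 181.4782257080078), 84.2955093383789)
[[463.1000061035156, -209.8000030517578], [643.7000122070312, -227.89999389648438], [648.2999877929688, -182.10000610351562], [467.70001220703125, -164.0]]
twin side ((542.9412841796875, -330.3232727050781), (47.37641525268555, 181.52688598632812), 84.86127471923828)
[[450.3999938964844, -345.79998779296875], [631.2000122070312, -362.0], [635.5, -314.8999938964844], [454.70001220703125, -298.6000061035156]]
strip top ((556.1546630859375, -199.3820037841797), (37.89811325073242, 181.7179412841797), 84.20668029785156)
[[463.79998779296875, -209.10000610351562], [644.5999755859375, -227.39999389648438], [648.5, -189.6999969482422], [467.70001220703125, -171.39999389648438]]
twin top ((543.2471313476562, -333.9212951660156), (38.23564910888672, 181.65760803222656), 84.50051879882812)
[[451.0, -344.20001220703125], [631.7999877929688, -361.70001220703125], [635.5, -323.6000061035156], [454.70001220703125, -306.20001220703125]]
```

View pics/s10.png

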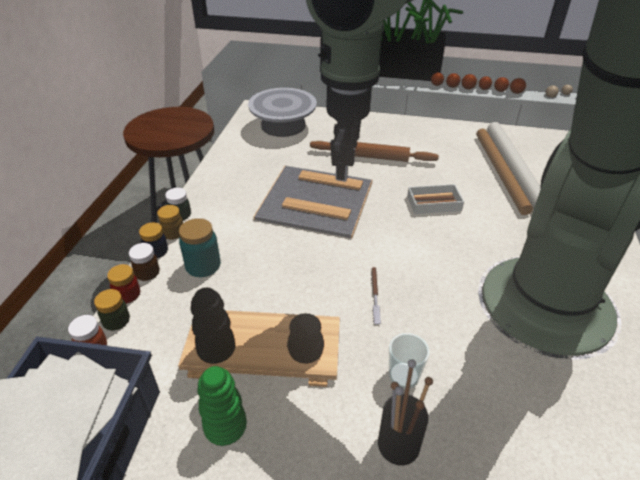

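View pics/d_side.png

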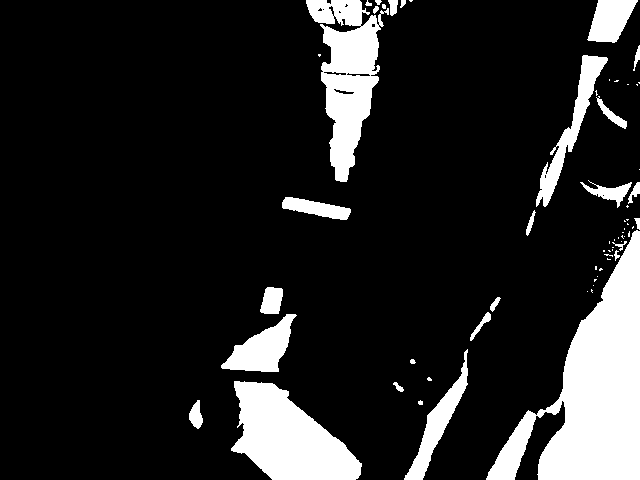

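View pics/t10.png

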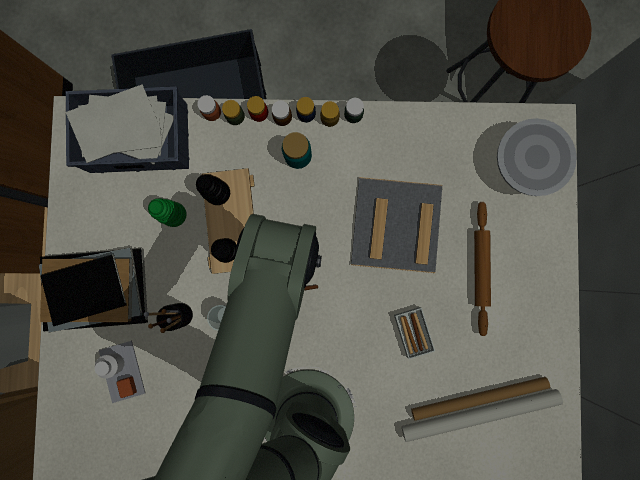

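```bash
python3 -c "
from go import *
st(); print(bot.job_done())"
```

```text
13.9 [0.4508 0.0296 0.2964] [-1.7967e+02 -1.0000e-02 -9.5470e+01] F [-0.43 -0.64  0.43] M [ 0.01 -0.06  0.01] w 0.0461 q [-1.1   0.31  1.13  1.99 -0.32  1.04 -1.49]
the job is handed in; nothing more can be done
None
```

I drew the middle lath straight out along its own axis, with about 8 N of pull. I then turned it and laid it flat on the rolling board, to the left of its twin, with about 7 N of contact force when it touched down. I handed the job in at 13.9 s with the arm clear of everything.

- **Placement:** in the top view the two strips' centre lines are about 135 mm apart, so the gap is about 10 cm. The ends are level within about 1 mm. The strips are parallel within about 0.3° in the top view and 0.6° in the side view, which is close to what the cameras can measure.
- **Everything else:** comparing the side view before and after, only the strip, the arm and its shadows had changed. The drying board, its outer laths, the figures and the twin showed no visible shift.
- **Checks that disagreed:** measured widths came out a few mm too wide where a strip's side face was also visible, so I used the clean right-hand edges instead. The two cameras differed by about 2 mm on the strip's position before grasping. I settled that with close-up images and by closing the gripper in small steps.

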